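Slide the locked coupon carriage under the measuring head

TASK

Bring the bonded test coupon under the measuring head: with a fingertip press the lock button on the carriage and keep it held down while you slide the carriage along its rail all the way against the end stop, then lift the finger off so that the button springs fully up and the carriage is locked there. Nothing is to be picked up: the coupon just rides along, lying in its nest on the carriage, and the cartridges, jar and spatula around the slide are left where they are.

Things in the scene. Friction and masses are not known exactly. Their poses are not given: they have to be found in the camera images.
- slide_base: The slide: a bare aluminium plate 160 x 350 x 12 mm fixed on the bench, with two steel guide bars on top. Origin: centre of its underside. The carriage runs along its +y axis (horizontal, x across the rail, z up). Along its -x edge stands a dark steel comb of lock teeth, top 37 mm above the bench.
- carriage (a joint): Travel of the carriage along the slide's +y, in m; 0 = parked at the start, growing towards the end stop. About 1.5 N of drag. The carriage is a grey block 120 mm across the rail x 110 mm along it x 16 mm thick, its top face 40 mm above the bench. Until the lock is released it has only 1 mm of play.
- lock_button (a joint): How far the lock button is pressed down, in m: 0 = up (locked), 0.008 = fully down. Spring: 3 N to start, 6 N fully down. From 0.004 on, the latch clears the teeth; let up on the way, it catches again. The last notch is on the stop block: with the carriage against the bumper the button rises and locks it; more than 2 mm short, the latch stays under the last tooth and the button cannot rise.
- lock_button_top (a point): Centre of the top face of the lock button, a black oblong push pad 30 mm across the rail x 40 mm along it, on the robot's side of the carriage; top 50 mm above the bench when up, 42 mm when fully down. Axes as slide_base. An upright grey thumb fence, 46 mm across x 8 mm thick, stands on the carriage on the pad's end-stop side (+y), its face 24 mm from this point and its top 68 mm above the bench: a finger on the pad can also push against it.
- carriage_nose (a point): Middle of the carriage's leading face, the one that meets the end stop, 32 mm above the bench; y axis along the travel, axes as slide_base.
- stop_face (a point): Middle of the face of the end stop's rubber bumper, 32 mm above the bench; axes as slide_base. The carriage is home when carriage_nose meets it. The stop block (white, 120 mm across x 49 mm along x 30 mm high, its top 42 mm above the bench) is clamped on the slide anew each time, and carries a small white measuring head (26 mm wide, its top 87 mm above the bench) on the side away from the button (34 mm towards +x from the slide's middle), overhanging the carriage by 40 mm.
- nest (a point): Middle of the floor of the coupon nest, a shallow trough with 4 mm lips on the carriage, 30 mm towards +x from the carriage's middle line, 40 mm above the bench; axes as slide_base.
- coupon: The bonded test coupon: two steel strips, each 25 x 62.5 x 3 mm, overlapping to 100 mm length along y, 74 g, lying loose in the nest. Origin: middle of its underside.
- cartridge_a: A white adhesive cartridge standing upright beyond the slide, 42 mm diameter, 128 mm high. Origin: centre of its underside.
- cartridge_b: A second cartridge like cartridge_a.
- primer_jar: A capped jar standing beyond the slide, 56 mm diameter, 60 mm high. Origin: centre of its underside.
- spatula: A wooden-handled spatula 190 mm long lying on the bench on the robot's side of the slide. Origin: on its underside.
Mind the look-alikes: they are no part of the job. Of the things like the coupon, leave any that is green or pink; of the rest the smaller one is meant.

How it is judged:
By the outcome, as a careful person would: the job done as asked, in the order asked, and still so for the second after the job is handed in, with the robot touching nothing.
It also fails if it takes over 35 s, if anything falls off the work surface, if the arm or the gripper's body presses on something with over 40 N, if the wrist force passes 120 N, or if a joint passes its speed limit or range.

ROBOT

A 6-joint arm with a two-finger parallel gripper is mounted at the origin on the work surface. World frame = base frame: x ahead of the robot, y to its left, z up, the work surface at z = 0. Lengths are in m, angles in rad, forces in N, time in s.
With the tool pointing down it reaches from about 0.375 to 0.9 m from the base axis. Payload 3.1 kg.
Tool frame: the origin (TCP) lies on the centre line of the jaws, within the pads' length; the fingertips stand 19 mm ahead of it and the grasp point (between the pads) is the TCP; z points along the fingers, y is the direction in which the jaws open and shut (so a half turn about z gives the same grasp; the last joint's range is limited). The gripper opens to 85 mm and grips with 20 to 120 N. Pads are 22 mm wide; open, the fingers measure 114 mm over their backs; the gripper's body (76 mm by 85 mm) begins 54 mm behind the grasp point. The pads swing forward as they close: fully open they stand 13 mm farther back than shut.
Start: joints at [1.117, 0.527, 1.433, -0, 1.181, -0.178], TCP at [0.17, 0.601, 0.227] pointing down, gripper open.
Joint ranges: [-3.08, 3.08], [-0.75, 2.2], [0.22, 2.44], [-1.43, 4.57], [0, 2.65], [-2.85, 2.85]. Speed limits (rad/s): [2.79, 2.79, 3.14, 3.14, 3.14, 3.14].

INTERFACE

Orientations are given as a unit quaternion [x, y, z, w].
In Python, from station import manip, imaging, workorder gives the robot as it stands.
- The arm moves only by the shell command python3 -m creep 'ROWS' [FORCE]. ROWS is a JSON object of lists of equal length, an entry for each row: "claw": the finger opening in cm, from 0 to 8.54; "dp": the shift along the tool's x, y, z in cm, a list of three; "roll": the turn about the tool's z in rad. In form: {"claw": [claw, ...], "dp": [[dx, dy, dz], ...], "roll": [roll, ...]}. A call has 1 to 12 rows; each row is the pose to reach, as a shift and turn from the pose commanded when the call began, along the tool's axes at that moment; what a row does not reach only later rows make up. A row lasts 1/10 s, in which the tool goes at most 50 mm and 8.59 degrees, less where a joint would pass 70% of its speed; a pose out of reach is approached as far as the arm can. A call with a gripper value outside its range is refused whole. The fingers move at their own pace and stop on an object; FORCE is the grip in N (left out, the last holds). Time passes only in rows, so rows that repeat a pose let the fingers close. It gives the time, the measured TCP pose, the force and the opening at its end, in the units of the state.
- manip.sense(): the state, without advancing time (a new reading comes with each control period).
- imaging.snapshot(name): name is "side" or "top" or "wrist"; returns a dict with "image" (384x512x3 uint8, red, green, blue), "z_map" (384x512 float32, m along the optical axis (not along the pixel's ray), 0 where there is no reading), "vfov" (degrees; the focal length in pixels is half the picture's height over the tangent of half this angle, whatever the lens; pixels are square), "cx", "cy" (the principal point, pixels), "R" (3x3) and "t" (3): a world point X has camera coordinates R X + t. Camera axes: x right, y down, z forward; pixel columns grow to the right and rows downward; lengths in m; the calibration is good to about 2 mm. A picture is of the moment at which its call begins.
- workorder.sign_off(): hands the job in, once; it reports no verdict.
The state is a dict: "t": time; "q": joint angles; "qd": joint speeds; "tau": joint torques, N m; "tcp_pos": TCP position; "tool_rot": TCP orientation; "force": force on the tool from outside, world axes, zero at the start; "ft_torque": the same for the moment, N m; "finger_gap": opening from 0.0 (shut) to 1.0 (fully open).
Only numpy, scipy, OpenCV 4.12 (cv2) and the standard library are available. Lean on these libraries where they do the work, as an engineer would, in place of code of your own. Each camera call takes 0.05 s, during which the arm holds its last target.

## Working session

There is one attempt and no reset: what is moved stays moved. The work goes in short steps, Python scripts to look and compute and a shell command to move; the robot and the scene stay as the last step left them, time stands still between calls to the robot, and variables do not carry over. Pictures are saved under pics/ and viewed, and the job is handed in when it is done.

```bash
mkdir -p pics; ls; cat > h.py <<'E'
import numpy as np, cv2
from station import manip, imaging, workorder
def snap(n,f):
    s=imaging.snapshot(n); cv2.imwrite('pics/'+f,cv2.resize(s['image'][:,:,::-1],None,fx=1.5,fy=1.5)); np.savez('pics/'+f[:-4]+'.npz',**s); return s
def foc(s): return s['image'].shape[0]/2/np.tan(np.radians(float(s['vfov']))/2)
def cloud(s):
    f=foc(s); z=s['z_map']; v,u=np.mgrid[:z.shape[0],:z.shape[1]]
    P=np.stack([(u-s['cx'])/f*z,(v-s['cy'])/f*z,z],-1)
    W=(P-s['t'])@s['R']; W[z<=0]=np.nan; return W
E
python3 - <<'E'
from h import *
print(manip.sense())
for n in('top','side','wrist'):
    s=snap(n,n+'0.png'); print(n,s['vfov'],s['cx'],s['cy'],s['R'].round(3).tolist(),s['t'])
E
```

```text
pics
{'t': 0.0, 'q': array([ 1.11650346e+00,  5.28453935e-01,  1.43390613e+00, -1.33440031e-05,
        1.18137474e+00, -1.78503732e-01]), 'qd': array([-0.00042526, -0.00160096, -0.00157568,  0.00039153, -0.00086557,
       -0.00220414]), 'tau': array([-1.07631517e-03, -4.42352343e+01, -1.78026867e+01, -4.06605604e-04,
        8.32035294e-03, -2.65076409e-06]), 'tcp_pos': array([0.1698479 , 0.6007305 , 0.22603991]), 'tool_rot': array([ 1.37455381e-01,  9.90507381e-01, -1.01983109e-03, -3.27397565e-04]), 'force': array([ 0.58154848, -0.5936075 ,  0.59560343]), 'ft_torque': array([-0.05437942,  0.01838382, -0.03071714]), 'finger_gap': 0.9984618888898302}
top 49.85709540527265 253.6749695461146 185.83302140218595 [[-0.003, -1.0, 0.009], [-0.99, 0.001, -0.141], [0.141, -0.009, -0.99]] [-0.08795715  0.530045    0.90835265]
side 51.66721766635857 256.51268621352807 195.47042769422623 [[0.886, -0.463, 0.006], [-0.292, -0.569, -0.769], [0.36, 0.68, -0.639]] [-0.54208146  0.14520629  0.88616381]
wrist 67.30354602235678 255.07996973900467 189.9006736471264 [[0.273, 0.962, -0.002], [0.91, -0.257, 0.324], [0.312, -0.09, -0.946]] [-0.62516653 -0.04326547  0.38052981]
```

View pics/top0.png

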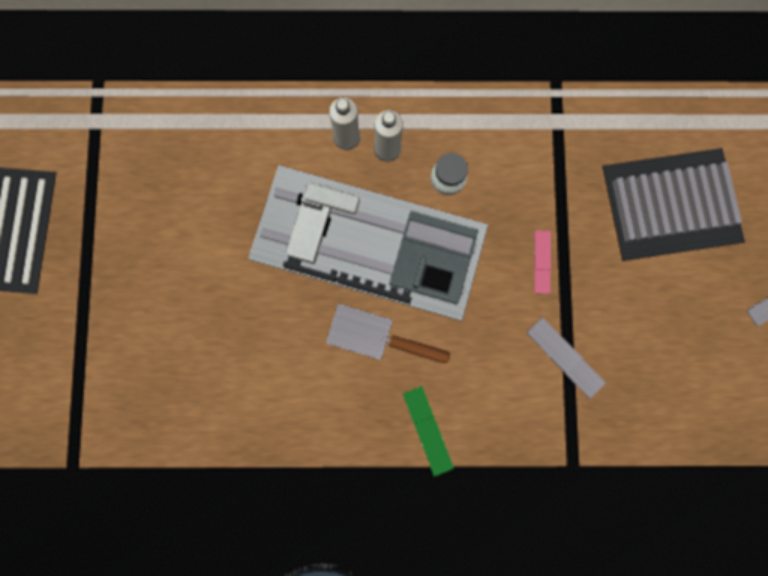

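View pics/side0.png

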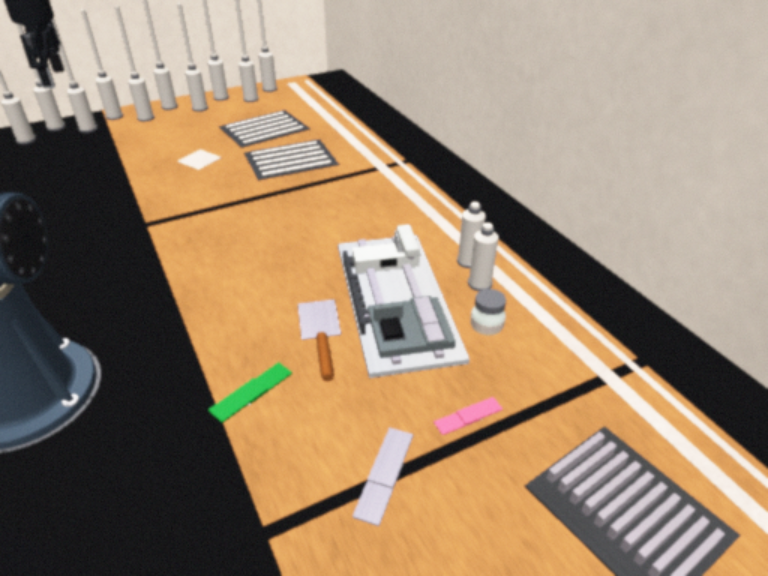

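View pics/wrist0.png

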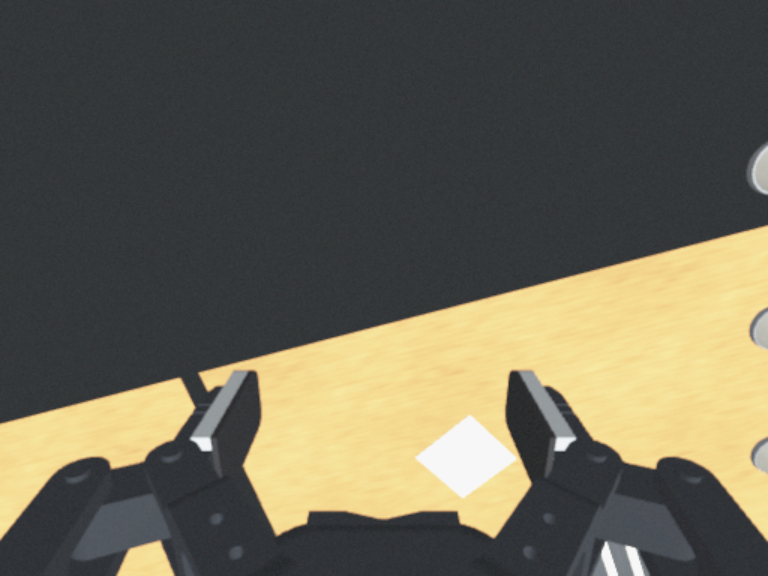

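The top view shows the carriage at the right end, around (435,255). The black pad is at (437,278), the white stop block at (308,232) and the measuring head at (330,198). Travel runs to image left, which is world +y and slightly +x. Next I'll measure these.

```bash
python3 - <<'E'
from h import *
s=dict(np.load('pics/top0.npz')); W=cloud(s); f=foc(s)
c=s['image'][95:225,155:340,::-1]; cv2.imwrite('pics/topcrop.png',cv2.resize(c,None,fx=4.2,fy=4.2,interpolation=cv2.INTER_CUBIC))
c=np.load('pics/side0.npz')['image'][145:260,215:325,::-1]; cv2.imwrite('pics/sidecrop.png',cv2.resize(c,None,fx=5,fy=5,interpolation=cv2.INTER_CUBIC))
z=W[...,2]
for v,u in[(185,291),(165,205),(130,225),(158,295),(200,290),(240,200)]: print(v,u,W[v,u].round(4))
g=z[95:225:6,155:340:6]; print((g*1000).round().astype(int))
E
```

```text
185 291 [ 0.5294 -0.1731  0.0539]
165 205 [0.5782 0.0228 0.0398]
130 225 [ 0.6477 -0.0255  0.0872]
158 295 [ 0.5929 -0.1839  0.0473]
200 290 [ 0.4996 -0.1741  0.0147]
240 200 [0.4075 0.036  0.0032]
[[                   1                    1                    0
                     0                    3                    0
                     2                    3                   -1
                     0                   -1                    1
                    19                   22                    0
                     2                   55                   77
                    70                   -1                    0
                     0                    0                    2
                     1                    1                    2
                     2                    0                    3
                     0]
 [                  -1                    3                    1
                    -2                    4                   -1
                     0                    0 -9223372036854775808
                    -1           
[... 13286 characters left out ...]
        1                    2
                     3                    1                    2
                     1                    0                    3
                     0                    0                    5
                     6                    3                    4
                     5                    5                    5
                     5                    1                    0
                     0                    2                    3
                     6                    3                    3
                     1                    2                    3
                     2]]<stdin>:7: RuntimeWarning: invalid value encountered in cast
```

View pics/topcrop.png

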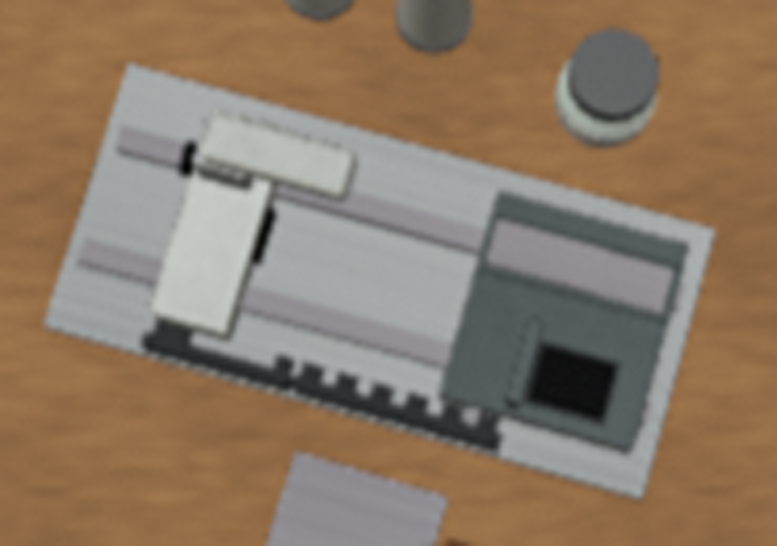

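View pics/sidecrop.png

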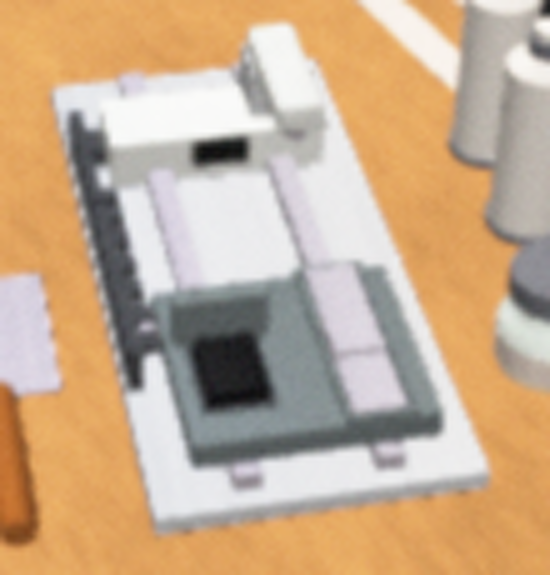

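The crops show the plate corners, the pad, the fence to the left of the pad, the bumper as a black tab at about (263,235), and the carriage's leading face from (497,193) to (443,400). I'll turn these into positions.

```bash
cat >> h.py <<'E'
def ray(s,u,v,h):
    d=s['R'].T@np.array([(u-s['cx'])/foc(s),(v-s['cy'])/foc(s),1.]); c=-s['R'].T@s['t']; return c+d*(h-c[2])/d[2]
E
python3 - <<'E'
from h import *
s=dict(np.load('pics/top0.npz')); W=cloud(s); z=W[...,2]; im=s['image'].astype(int)
pc=lambda x,y,h: ray(s,155+x/4.2-.4,95+y/4.2-.4,h)
C=[pc(130,63,.012),pc(713,230,.012),pc(640,497,.012),pc(45,325,.012)]
for c in C: print('corner',c.round(4))
print('sizes',[np.linalg.norm(C[i]-C[(i+1)%4]).round(4) for i in range(4)])
d=(C[0]-C[1])+(C[3]-C[2]); a1=np.arctan2(d[1],d[0]); print('travel dir deg',np.degrees(a1))
x=(C[1]-C[2])+(C[0]-C[3]); print('x dir deg', np.degrees(np.arctan2(x[1],x[0])))
ctr=np.mean(C,0); print('base',ctr)
def pad(n,h=.05):
    s=dict(np.load(f'pics/{n}.npz')); W=cloud(s); im=s['image'].astype(int)
    near=(np.hypot(W[...,0]-.535,W[...,1]+.175)<.05)&(W[...,2]>.03)
    m=((im.max(-1)<(35 if n[0]=='t' else 45))&near).astype(np.uint8)
    k,l,st,_=cv2.connectedComponentsWithStats(m); b=1+np.argmax(st[1:,4]); m=(l==b).astype(np.uint8)
    cn=max(cv2.findContours(m,0,1)[0],key=cv2.contourArea); r=cv2.minAreaRect(cn)
    print(n,'area',st[b,4],'rect',r)
    B=[ray(s,*q,h) for q in cv2.boxPoints(r)]
    print([np.linalg.norm(B[i]-B[(i+1)%4]).round(4) for i in range(4)])
    mu=cv2.moments(m,True); p=ray(s,mu['m10']/mu['m00'],mu['m01']/mu['m00'],h); print('pad',p, 'cloud z',np.nanmedian(W[m>0],0)); return p
p=pad('top0'); pad('side0')
ey=d[:2]/np.linalg.norm(d[:2]); ex=np.array([ey[1],-ey[0]])
L=lambda q:(np.array([(q[:2]-ctr[:2])@ex,(q[:2]-ctr[:2])@ey])*1000).round(1)
print('ey',ey,'pad local',L(p))
print('nose',L(pc(497,193,.04)),L(pc(443,400,.04)),'rear',L(pc(688,245,.04)),L(pc(630,450,.04)))
print('stop top front',L(pc(270,190,.042)),L(pc(230,337,.042)),'bumper', L(pc(270,237,.038)))
print('head tip',L(pc(352,175,.087)),L(pc(345,195,.087)))
E
```

```text
corner [0.7198 0.0747 0.012 ]
corner [ 0.6213 -0.2583  0.012 ]
corner [ 0.4695 -0.2136  0.012 ]
corner [0.5669 0.1193 0.012 ]
sizes [np.float64(0.3473), np.float64(0.1583), np.float64(0.3469), np.float64(0.1592)]
travel dir deg 73.60873478064701
x dir deg -16.336491013874312
base [ 0.59437043 -0.06947195  0.012     ]
top0 area 235 rect ((290.76416015625, 185.57546997070312), (17.994230270385742, 13.049251556396484), 15.945395469665527)
[np.float64(0.03), np.float64(0.0407), np.float64(0.0299), np.float64(0.0406)]
pad [ 0.52853715 -0.17285305  0.05      ] cloud z [ 0.52788829 -0.17312445  0.0507213 ]
side0 area 160 rect ((260.7647399902344, 218.55885314941406), (13.581995010375977, 12.369317054748535), 75.96376037597656)
[np.float64(0.0305), np.float64(0.0457), np.float64(0.0293), np.float64(0.0451)]
pad [ 0.52880118 -0.17890577  0.05      ] cloud z [ 0.52909836 -0.17814091  0.04949813]
ey [0.28219521 0.95935701] pad local [ -34.  -117.8]
nose [ 58.  -50.3] [-61.4 -53.7] rear [  59.3 -159.4] [ -59.2 -158.5]
stop top front [23.8 70.3] [-61.   67.3] bumper [-0.8 63.2]
head tip [33.5 24.7] [22.1 25.2]
```

Pad at about (0.529,-0.174), 30 x 41 mm as given. The plate measures 347 x 159 mm and travel points at 73.6°. Nose to stop is about 115 mm. Now I'll work out the approach in tool axes.

```bash
cat >> h.py <<'E'
from scipy.spatial.transform import Rotation as Ro
EY=np.array([.2822,.9594,0]); PAD=np.array([.5287,-.1745,.05])
def to(p,st=None):
    st=st or manip.sense(); R=Ro.from_quat(st['tool_rot']).as_matrix(); return (R.T@(np.array(p)-st['tcp_pos'])*100).round(2)
E
python3 - <<'E'
from h import *
st=manip.sense(); R=Ro.from_quat(st['tool_rot']).as_matrix(); print(R.round(3))
print('via',to([.43,.25,.2])); t=PAD+.004*EY; print('above',to([t[0],t[1],.16]))
ex=np.array([EY[1],-EY[0],0]); print('ex in tool',R.T@ex)
E
```

```text
[[-0.962  0.272 -0.001]
 [ 0.272  0.962 -0.002]
 [ 0.    -0.002 -1.   ]]
via [-34.58 -26.67   2.66]
above [-55.65 -64.42   6.72]
ex in tool [-9.99990023e-01 -1.02500391e-02 -2.99824292e-04]
```

```bash
python3 -m creep '{"claw":[0,0,0,0,0,0,0,0,0,0,0,0],"dp":[[-3.5,-2.7,0],[-7,-5.4,0],[-10.5,-8.1,0],[-14,-10.8,0.5],[-17.5,-13.5,1],[-21,-16.2,1.5],[-24.5,-18.9,2],[-28,-21.6,2.5],[-31.5,-24.3,2.7],[-34.6,-26.7,2.7],[-36.7,-30.4,2.7],[-38.8,-34.1,2.7]],"roll":[0.14,0.28,0.42,0.56,0.7,0.84,0.98,1.12,1.26,1.4,1.54,1.58]}' 40
python3 - <<'E'
from h import *
st=manip.sense(); R=Ro.from_quat(st['tool_rot']).as_matrix(); print(st['t'],st['q'].round(2),st['tcp_pos'],st['finger_gap'],st['force']);print(R.round(3))
t=PAD+.004*EY; print('above',to([t[0],t[1],.16]))
E
```

```text
t: 1.35
tcp_pos: [0.4513, 0.166, 0.1998]
tool_rot: [0.801, 0.598, -0.0, 0.0]
force: [1.9, 0.5, 0.3]
finger_gap: 0.001
1.35 [ 0.12  0.38  1.82 -0.    0.95  0.41] [0.45126356 0.1659972  0.19980598] 0.0011222325930132899 [1.9403763  0.49609406 0.31815703]
[[ 0.284  0.959 -0.   ]
 [ 0.959 -0.284 -0.   ]
 [-0.    -0.    -1.   ]]
above [-30.04  17.1    3.98]
```

```bash
python3 -m creep '{"claw":[0,0,0,0,0,0,0,0,0,0,0,0],"dp":[[-3,1.7,0],[-6.5,3.7,0],[-10.5,6,0],[-14.5,8.3,0.5],[-18.5,10.5,1],[-22.5,12.8,2],[-26,14.8,3],[-28.5,16.2,4],[-30,17.1,4],[-30,17.1,4],[-30,17.1,4],[-30,17.1,4]],"roll":[0,0,0,0,0,0,0,0,0,0,0,0]}'
python3 - <<'E'
from h import *
t=PAD+.004*EY; print('tip',to([t[0],t[1],.10]), manip.sense()['force'])
for n in('top','side','wrist'): snap(n,n+'1.png')
s=dict(np.load('pics/side1.npz'))
u=s['image'][100:260,190:340,::-1]; cv2.imwrite('pics/side1c.png',cv2.resize(u,None,fx=3.7,fy=3.7,interpolation=cv2.INTER_CUBIC))
E
```

```text
t: 2.55
tcp_pos: [0.5299, -0.1666, 0.1604]
tool_rot: [0.8, 0.6, 0.0, -0.0]
force: [0.2, 0.1, -0.6]
finger_gap: 0.001
tip [-0.4   0.11  6.04] [ 0.19598641  0.13961796 -0.62710838]
```

View pics/side1c.png

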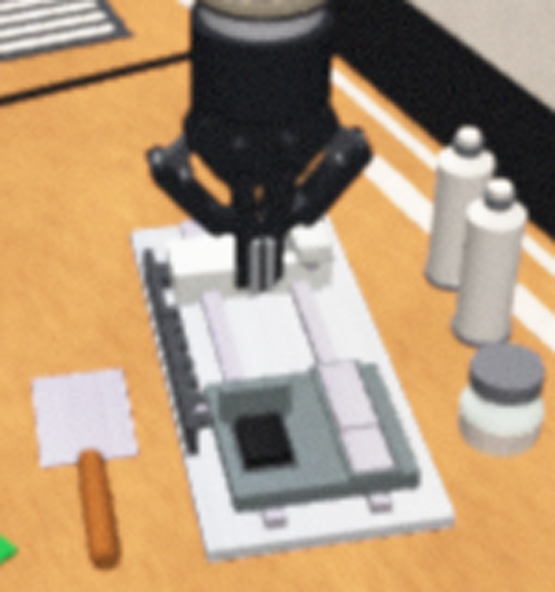

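View pics/wrist1.png

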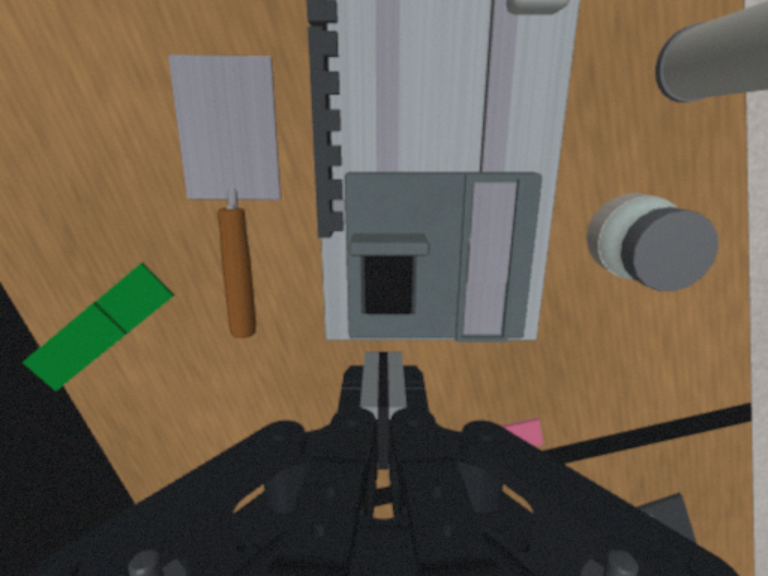

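The side view shows closed fingers above the rail. The wrist view has the pad at (388,285) and the fence at (390,245), with the fingertip in line with the pad laterally. I'll cross-check the pad from the wrist camera before lowering.

```bash
python3 - <<'E'
from h import *
s=dict(np.load('pics/wrist1.npz')); im=s['image'].astype(int); W=cloud(s)
m=((im.max(-1)<45)&(np.hypot(W[...,0]-.529,W[...,1]+.174)<.035)&(W[...,2]>.045)&(W[...,2]<.056)).astype(np.uint8)
k,l,st,c=cv2.connectedComponentsWithStats(m); b=1+np.argmax(st[1:,4]); print(st[b],c[b])
r=cv2.minAreaRect(max(cv2.findContours((l==b).astype(np.uint8),0,1)[0],key=cv2.contourArea)); B=[ray(s,*q,.05) for q in cv2.boxPoints(r)]
print([np.linalg.norm(B[i]-B[(i+1)%4]).round(4) for i in range(4)],'pad',np.mean(B,0), 'tcp now',manip.sense()['tcp_pos'])
p=lambda u,v,h: ray(s,u/1.5,v/1.5,h)
f=p(390,255,.05);print('fence foot',f,(f-PAD)@EY)
n=(p(350,173,.04)+p(540,173,.04))/2; print('nose',n,(n-PAD)@EY)
E
```

```text
[ 243  171   32   38 1168] [258.80821918 189.31164384]
[np.float64(0.0286), np.float64(0.0369), np.float64(0.0299), np.float64(0.0369)] pad [ 0.53376336 -0.17119328  0.05      ] tcp now [ 0.53027223 -0.16694846  0.16047287]
fence foot [ 0.54043745 -0.152951    0.05      ] 0.023986417407074117
nose [ 0.58547723 -0.11594488  0.04      ] 0.0722003198409295
```

Wrist view puts the pad about 5 mm from the other two cameras, with matching sizes. The mean is (0.531,-0.1725), which leaves the tip about 5 mm ahead of the pad centre and 8 mm short of the fence. That is safe, so I'll go down.

```bash
python3 -m creep '{"claw":[0,0,0,0,0,0,0],"dp":[[-0.1,0.1,2],[-0.1,0.1,4.5],[-0.1,0.1,6.5],[-0.1,0.1,7.8],[-0.1,0.1,8.5],[-0.1,0.1,8.5],[-0.1,0.1,8.5]],"roll":[0,0,0,0,0,0,0]}'
python3 - <<'E'
from h import *
s=snap('side','side2.png');snap('wrist','wrist2.png')
u=s['image'][100:260,190:340,::-1]; cv2.imwrite('pics/side2c.png',cv2.resize(u,None,fx=3.7,fy=3.7,interpolation=cv2.INTER_CUBIC))
E
```

```text
t: 3.4
tcp_pos: [0.5316, -0.1697, 0.0756]
tool_rot: [0.8, 0.6, 0.0, 0.001]
force: [0.1, 0.4, 0.4]
finger_gap: 0.003
```

View pics/side2c.png

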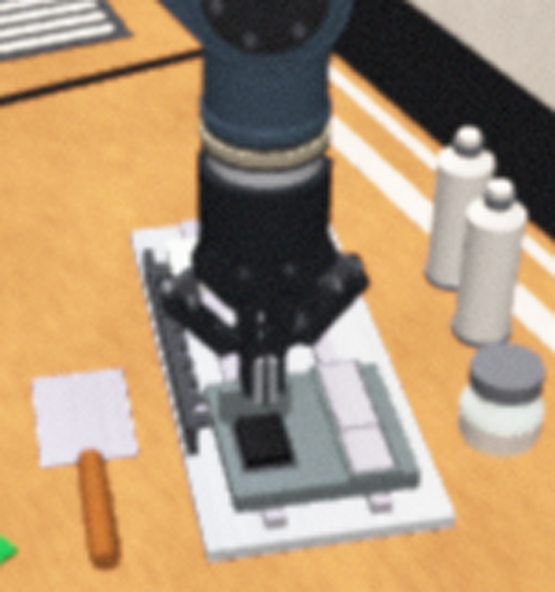

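View pics/wrist2.png

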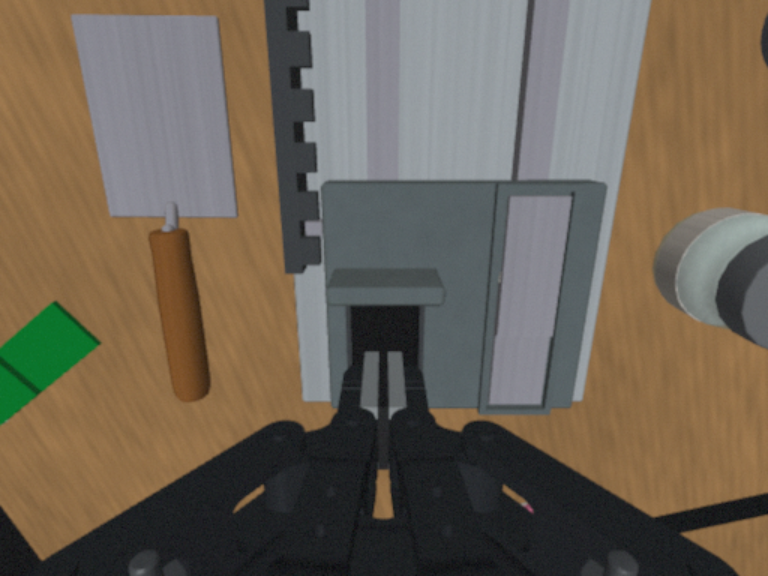

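The side view has the tip's lower edge at about (262,402), which looks close to the fence. I'll check the tip against pad and fence with depth before pressing.

```bash
python3 - <<'E'
from h import *
ex=np.array([EY[1],-EY[0],0]); st=manip.sense(); T=st['tcp_pos']
L=lambda q: np.array([(q-T)@ex,(q-T)@EY,q[2]])*1000
s=dict(np.load('pics/side2.npz')); W=cloud(s)
for y in range(340,480,8):
    print(y,[tuple(L(W[int(100+y/3.7),int(190+x/3.7)]).round().astype(int)) for x in(245,262,280)])
for (x,y) in [(245,402),(262,404),(280,400)]: print('tip rear edge by ray z=.0566', L(ray(s,190+x/3.7,100+y/3.7,.0566)).round(1))
s=dict(np.load('pics/wrist2.npz')); W=cloud(s)
for (x,y) in [(360,310),(410,310),(385,320),(385,340),(385,285),(372,354),(395,354),(372,375)]: print(x,y,L(W[int(y/1.5),int(x/1.5)]).round(1))
E
```

```text
340 [(np.int64(-12), np.int64(-12), np.int64(137)), (np.int64(-4), np.int64(-12), np.int64(136)), (np.int64(8), np.int64(-11), np.int64(133))]
348 [(np.int64(-12), np.int64(-11), np.int64(128)), (np.int64(-3), np.int64(-12), np.int64(127)), (np.int64(7), np.int64(-14), np.int64(128))]
356 [(np.int64(-12), np.int64(-12), np.int64(123)), (np.int64(-3), np.int64(-13), np.int64(122)), (np.int64(8), np.int64(-12), np.int64(120))]
364 [(np.int64(-11), np.int64(-8), np.int64(113)), (np.int64(-3), np.int64(-11), np.int64(115)), (np.int64(10), np.int64(-5), np.int64(108))]
372 [(np.int64(-11), np.int64(-7), np.int64(107)), (np.int64(-3), np.int64(-11), np.int64(109)), (np.int64(10), np.int64(-5), np.int64(102))]
380 [(np.int64(-11), np.int64(-6), np.int64(100)), (np.int64(-3), np.int64(-13), np.int64(104)), (np.int64(9), np.int64(-8), np.int64(98))]
388 [(np.int64(-11), np.int64(-8), np.int64(96)), (np.int64(-3), np.int64(-10), np.int64(96)), (np.int64(10), np.int64(-6), np.int64(91))]
396 [(np.int64(-11), np.int64(-8), np.int64(87)), (np.int64(-2), np.int64(-10), np.int64(87)), (np.int64(16)
[... 1051 characters left out ...]
(-5), np.int64(-24), np.int64(48)), (np.int64(7), np.int64(-23), np.int64(44))]
468 [(np.int64(-14), np.int64(-22), np.int64(41)), (np.int64(-5), np.int64(-25), np.int64(42)), (np.int64(7), np.int64(-25), np.int64(40))]
476 [(np.int64(-15), np.int64(-27), np.int64(39)), (np.int64(-6), np.int64(-29), np.int64(40)), (np.int64(6), np.int64(-30), np.int64(39))]
tip rear edge by ray z=.0566 [-5.2 19.9 56.6]
tip rear edge by ray z=.0566 [ 5.1 16.  56.6]
tip rear edge by ray z=.0566 [17.3 17.6 56.6]
360 310 [-8.2 15.  50.5]
410 310 [13.1 14.5 49.3]
385 320 [ 2.1  9.6 49.4]
385 340 [ 2.1  0.3 49.5]
385 285 [ 1.9 31.2 65.9]
372 354 [-2.4 12.3 86.1]
395 354 [ 5.6 12.3 86. ]
372 375 [ -2.1  12.3 100.2]
```

```bash
python3 - <<'E'
from h import *
s=dict(np.load('pics/side2.npz'))
u=s['image'][185:240,235:290,::-1]; cv2.imwrite('pics/side2d.png',cv2.resize(u,None,fx=10,fy=10,interpolation=cv2.INTER_CUBIC))
E
```

```text
(no output)
```

View pics/side2d.png

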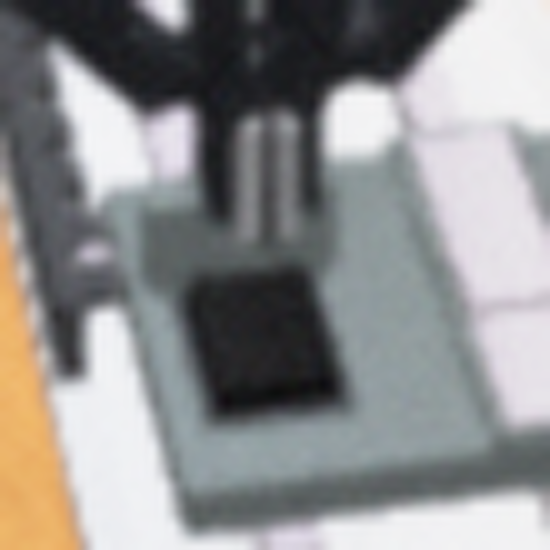

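Depth from both cameras puts the actual fingertip end at z of about 0.081-0.086, not 0.057 as the TCP reading implies. That leaves about 30 mm to go before contact, so I'll descend by force. First I'll check how low the gripper's outer links hang relative to the tip, for clearance to the measuring head.

```bash
python3 - <<'E'
from h import *
ex=np.array([EY[1],-EY[0],0]); st=manip.sense(); T=st['tcp_pos']; print(T, st['q'].round(3))
for n in('side2','wrist2'):
    s=dict(np.load(f'pics/{n}.npz')); W=cloud(s); A=np.stack([(W-T)@ex,(W-T)@EY,W[...,2]],-1)*1000
    m=(abs(A[...,1])<50)&(A[...,2]>75)&(A[...,2]<260)&(abs(A[...,0])<110)
    Q=A[m]
    for a in range(-100,101,10):
        q=Q[(Q[:,0]>=a)&(Q[:,0]<a+10)]
        if len(q)>5: print(n,a,'n',len(q),'zmin',np.percentile(q[:,2],2).round(),'along',np.percentile(q[:,1],[3,97]).round())
E
```

```text
[ 0.53175931 -0.16992967  0.07592263] [-0.509  0.658  1.724  0.     0.758 -0.225]
side2 -70 n 9 zmin 165.0 along [-13.   9.]
side2 -60 n 60 zmin 157.0 along [-15.  10.]
side2 -50 n 90 zmin 144.0 along [-14.   3.]
side2 -40 n 262 zmin 134.0 along [-22.   8.]
side2 -30 n 251 zmin 128.0 along [-32.   6.]
side2 -20 n 284 zmin 95.0 along [-37.   5.]
side2 -10 n 266 zmin 86.0 along [-39.  -8.]
side2 0 n 303 zmin 89.0 along [-39.   4.]
side2 10 n 201 zmin 102.0 along [-37.  -8.]
side2 20 n 189 zmin 127.0 along [-31.   7.]
side2 30 n 161 zmin 132.0 along [-21.   9.]
side2 40 n 81 zmin 143.0 along [-14.  -1.]
side2 50 n 51 zmin 158.0 along [-14.   8.]
wrist2 -70 n 9 zmin 165.0 along [12. 13.]
wrist2 -60 n 1051 zmin 155.0 along [12. 16.]
wrist2 -50 n 2349 zmin 145.0 along [ 7. 14.]
wrist2 -40 n 3876 zmin 133.0 along [-7. 14.]
wrist2 -30 n 2455 zmin 127.0 along [-7. 15.]
wrist2 -20 n 2656 zmin 101.0 along [ 8. 21.]
wrist2 -10 n 4391 zmin 90.0 along [-3. 20.]
wrist2 0 n 4082 zmin 89.0 along [-6. 19.]
wrist2 10 n 3397 zmin 94.0 along [ 8. 21.]
wrist2 20 n 2155 zmin 125.0 along [-7. 15.]
wrist2 30 n 3567 zmin 131.0 along [-7. 14.]
wrist2 40 n 2900 zmin 142.0 along [ 2. 14.]
wrist2 50 n 1415 zmin 153.0 along [12. 16.]
wrist2 60 n 135 zmin 163.0 along [12. 14.]
```

```bash
python3 - <<'E'
from h import *
ex=np.array([EY[1],-EY[0],0]); T=manip.sense()['tcp_pos']
s=dict(np.load('pics/wrist2.npz')); W=cloud(s); A=np.stack([(W-T)@ex,(W-T)@EY,W[...,2]],-1)*1000
Q=A[(abs(A[...,0])<22)&(abs(A[...,1])<40)&(A[...,2]>78)]
for z in range(80,160,6):
    q=Q[(Q[:,2]>=z)&(Q[:,2]<z+6)]
    if len(q)>5: print(z,len(q),np.percentile(q[:,1],[5,95]).round(1),np.percentile(q[:,0],[2,98]).round(1))
E
```

```text
80 53 [11.9 12.8] [-4.6  7.8]
86 261 [ 8.1 12.9] [-10.6  13.7]
92 336 [ 8.  12.9] [-11.6  14.7]
98 353 [ 8.  12.9] [-11.4  14.5]
104 419 [ 8.  12.9] [-11.5  14.7]
110 310 [ 8.2 13. ] [-11.4  14.3]
116 618 [-7.4 13.7] [-13.9  15.8]
122 1040 [-2.1 15.1] [-19.5  21.1]
128 1262 [-6. 14.] [-21.1  21.7]
134 1187 [-2. 14.] [-21.8  21.5]
140 314 [ 3.9 18.4] [-13.8  16.7]
146 1186 [10.6 19.1] [-14.3  17.1]
152 1685 [11.3 19.1] [-14.9  17.5]
158 2647 [11.7 19.2] [-20.4  20.9]
```

```bash
python3 -m creep '{"claw":[0,0,0,0],"dp":[[-0.2,0,0.3],[-0.2,0,0.6],[-0.2,0,0.9],[-0.2,0,0.9]],"roll":[0,0,0,0]}'
```

```text
t: 3.9
tcp_pos: [0.5302, -0.1714, 0.0656]
tool_rot: [0.8, 0.599, -0.0, -0.0]
force: [0.1, -0.2, -0.0]
finger_gap: -0.001
```

No force at TCP z 0.0656, so the tip really is higher than stated. I'll keep descending and watch the force.

```bash
python3 -m creep '{"claw":[0,0,0,0],"dp":[[0,0,0.5],[0,0,1],[0,0,1.5],[0,0,1.5]],"roll":[0,0,0,0]}'
python3 - <<'E'
from h import *
s=snap('side','side3.png');snap('wrist','wrist3.png')
u=s['image'][185:240,235:290,::-1]; cv2.imwrite('pics/side3d.png',cv2.resize(u,None,fx=10,fy=10,interpolation=cv2.INTER_CUBIC))
E
```

```text
t: 4.3
tcp_pos: [0.5299, -0.1712, 0.0501]
tool_rot: [0.8, 0.6, -0.0, -0.001]
force: [-0.6, 0.4, -0.0]
finger_gap: 0.001
```

View pics/side3d.png

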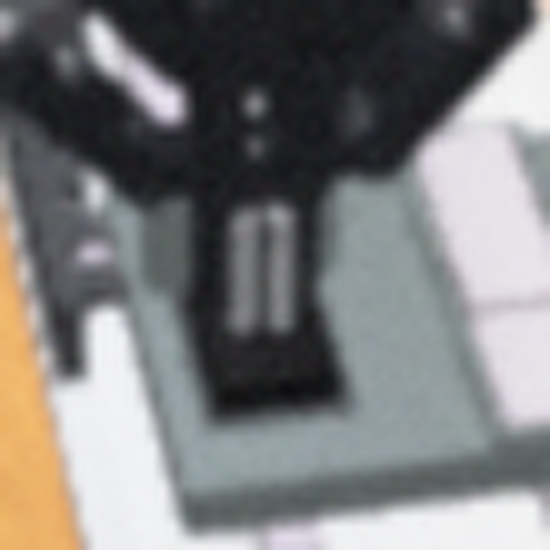

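The tip is now just above the pad, laterally centred, and near (262,330) in the crop. I'll continue in small steps.

```bash
python3 -m creep '{"claw":[0,0,0],"dp":[[0,0,0.3],[0,0,0.6],[0,0,0.6]],"roll":[0,0,0]}'
```

```text
t: 4.7
tcp_pos: [0.5308, -0.1717, 0.045]
tool_rot: [0.8, 0.599, 0.0, 0.0]
force: [0.3, 0.9, 2.3]
finger_gap: 0.001
```

```bash
python3 -m creep '{"claw":[0,0],"dp":[[0,0,0.3],[0,0,0.3]],"roll":[0,0]}'
```

```text
t: 4.9
tcp_pos: [0.5307, -0.1717, 0.0421]
tool_rot: [0.8, 0.6, 0.0, 0.0]
force: [0.0, 0.4, 3.3]
finger_gap: -0.002
```

```bash
python3 -m creep '{"claw":[0,0,0],"dp":[[0,0,0.3],[0,0,0.5],[0,0,0.5]],"roll":[0,0,0]}'
```

```text
t: 5.2
tcp_pos: [0.5308, -0.1717, 0.0377]
tool_rot: [0.8, 0.6, 0.0, 0.0]
force: [-0.4, 0.9, 9.4]
finger_gap: 0.001
```

9.4 N at TCP z 0.0377 means the button is on its stop (over 6 N). Now I'll start sliding and check that the carriage follows.

```bash
python3 -m creep '{"claw":[0,0,0,0,0,0,0],"dp":[[0.3,0,0],[0.8,0,0],[1.4,0,0],[2,0,0],[2.5,0,0],[2.9,0,0],[3,0,0]],"roll":[0,0,0,0,0,0,0]}'
python3 - <<'E'
from h import *
s=snap('side','side4.png');snap('wrist','wrist4.png')
E
```

```text
t: 5.9
tcp_pos: [0.5392, -0.1429, 0.0377]
tool_rot: [0.8, 0.6, -0.0, 0.001]
force: [-1.3, -1.5, 9.3]
finger_gap: -0.005
```

View pics/wrist4.png

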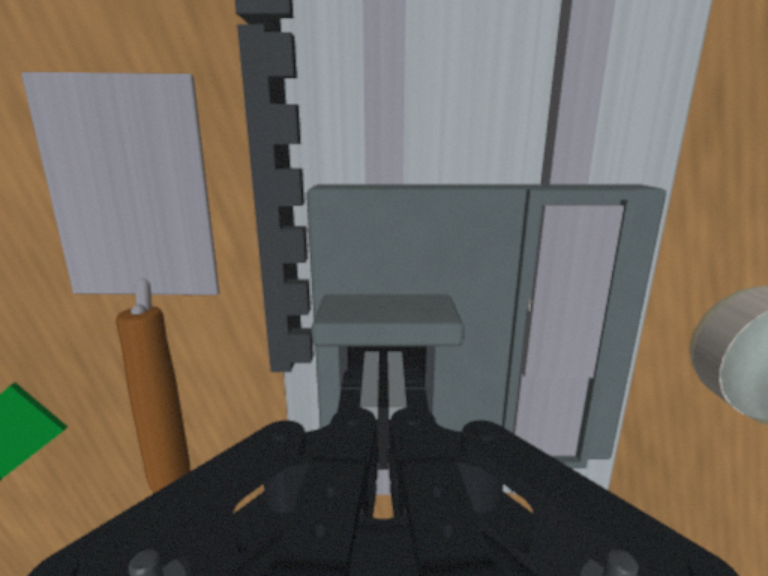

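View pics/side4.png

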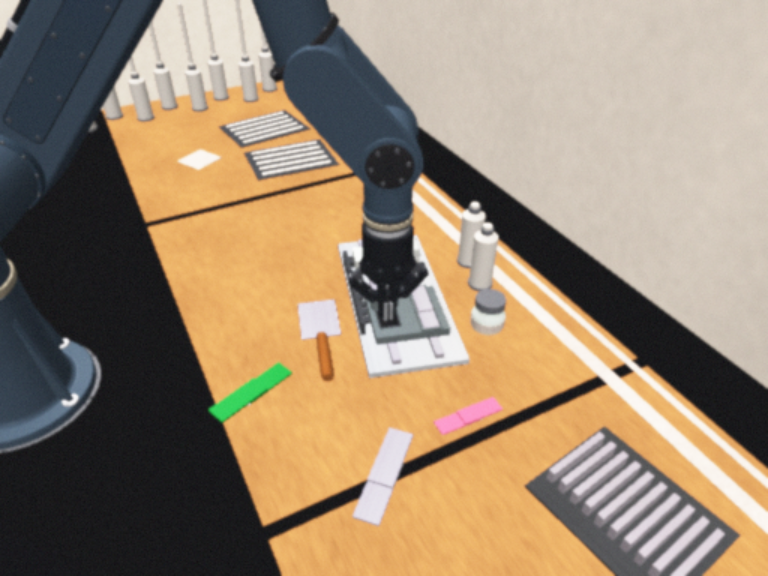

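The carriage has followed the finger: the guide bars are exposed behind it in both views, the coupon is still in the nest, and the press holds at 9.3 N. I'll continue.

```bash
python3 -m creep '{"claw":[0,0,0,0,0,0,0,0,0,0,0,0],"dp":[[0.3,0,0],[0.8,0,0],[1.4,0,0],[2.1,0,0],[2.8,0,0],[3.5,0,0],[4.2,0,0],[4.9,0,0],[5.5,0,0],[6,0,0],[6.4,0,0],[6.5,0,0]],"roll":[0,0,0,0,0,0,0,0,0,0,0,0]}'
python3 - <<'E'
from h import *
s=snap('side','side5.png');snap('wrist','wrist5.png')
u=s['image'][130:260,190:320,::-1]; cv2.imwrite('pics/side5d.png',cv2.resize(u,None,fx=4.5,fy=4.5,interpolation=cv2.INTER_CUBIC))
E
```

```text
t: 7.2
tcp_pos: [0.5574, -0.0804, 0.0377]
tool_rot: [0.8, 0.6, -0.0, 0.0]
force: [-1.8, -0.8, 8.8]
finger_gap: 0.0
```

View pics/wrist5.png

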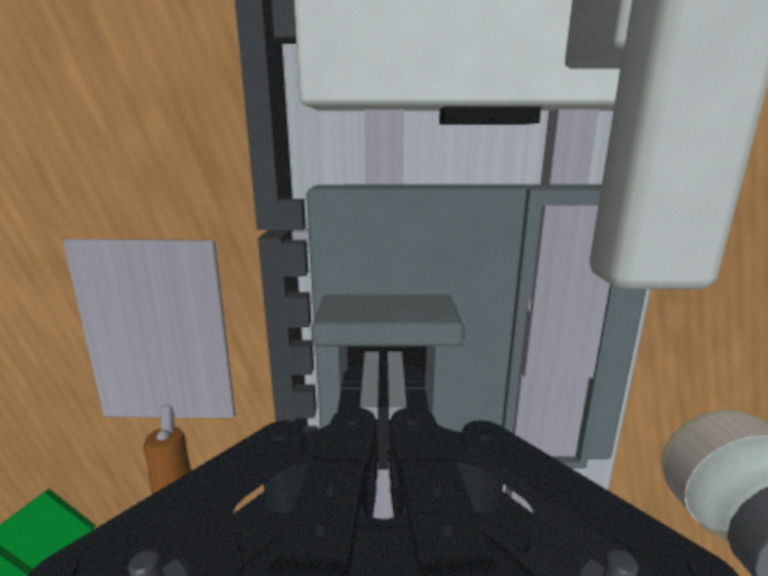

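View pics/side5d.png

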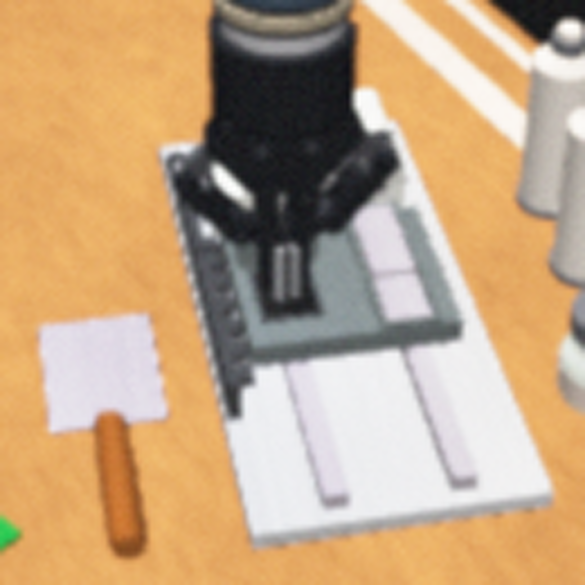

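The wrist view shows the nose edge at row 187 and the bumper at row 124, about 22 mm apart at 2.87 px/mm. The measuring head is well to the right of the finger. I'll approach, then creep onto the bumper.

```bash
python3 -m creep '{"claw":[0,0,0,0,0,0],"dp":[[0.3,0,0],[0.7,0,0],[1.1,0,0],[1.5,0,0],[1.7,0,0],[1.7,0,0]],"roll":[0,0,0,0,0,0]}'
```

```text
t: 7.9
tcp_pos: [0.5622, -0.064, 0.0377]
tool_rot: [0.8, 0.6, 0.0, 0.0]
force: [-1.8, 0.7, 9.7]
finger_gap: -0.002
```

```bash
python3 -m creep '{"claw":[0,0,0,0],"dp":[[0.15,0,0],[0.3,0,0],[0.4,0,0],[0.4,0,0]],"roll":[0,0,0,0]}'
```

```text
t: 8.3
tcp_pos: [0.5631, -0.0609, 0.0377]
tool_rot: [0.8, 0.6, -0.0, 0.001]
force: [-3.2, -2.8, 9.1]
finger_gap: 0.003
```

```bash
python3 -m creep '{"claw":[0,0,0],"dp":[[0.1,0,0],[0.2,0,0],[0.2,0,0]],"roll":[0,0,0]}'
python3 - <<'E'
from h import *
snap('wrist','wrist6.png')
E
```

```text
t: 8.6
tcp_pos: [0.5637, -0.0599, 0.0377]
tool_rot: [0.8, 0.6, -0.001, 0.001]
force: [-3.1, -4.9, 8.8]
finger_gap: 0.002
```

View pics/wrist6.png

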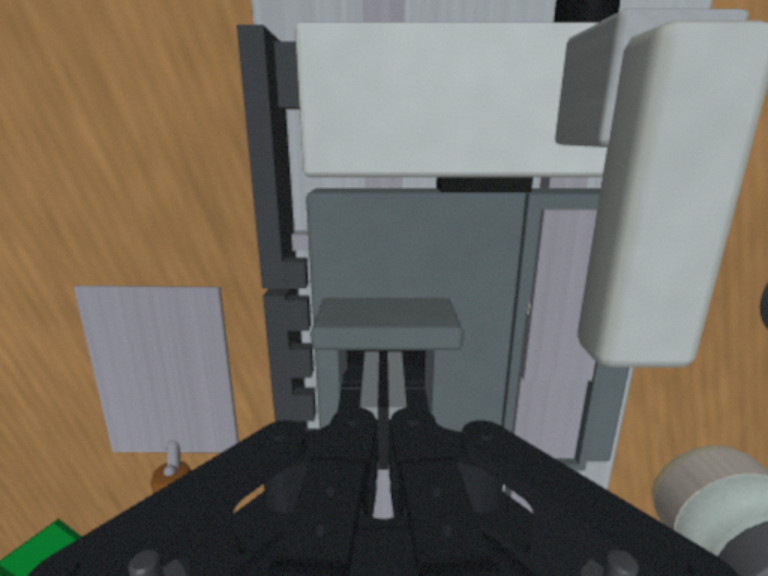

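The nose edge at row 190 now meets the bumper (177–190) and force along the travel has risen to 5.6 N. I'll push a bit more to seat it firmly.

```bash
python3 -m creep '{"claw":[0,0,0,0],"dp":[[0.15,0,0],[0.3,0,0],[0.3,0,0],[0.3,0,0]],"roll":[0,0,0,0]}'
```

```text
t: 9.05
tcp_pos: [0.5649, -0.057, 0.0377]
tool_rot: [0.8, 0.6, -0.0, 0.001]
force: [-2.0, -5.0, 9.1]
finger_gap: 0.001
```

Force levels off at about 5.4 N, so the finger is now slipping on the pad. I'll bring it against the fence so the carriage stays held home while the button rises.

```bash
python3 -m creep '{"claw":[0,0,0,0],"dp":[[0.1,0,0],[0.2,0,0],[0.3,0,0],[0.3,0,0]],"roll":[0,0,0,0]}'; python3 -m creep '{"claw":[0,0,0],"dp":[[0.1,0,0],[0.2,0,0],[0.2,0,0]],"roll":[0,0,0]}'
```

```text
t: 9.45
tcp_pos: [0.5659, -0.0542, 0.0377]
tool_rot: [0.8, 0.6, -0.0, 0.001]
force: [-1.9, -4.9, 8.4]
finger_gap: 0.004
t: 9.75
tcp_pos: [0.5666, -0.0523, 0.0377]
tool_rot: [0.8, 0.6, -0.0, 0.002]
force: [-2.8, -4.4, 7.8]
finger_gap: 0.002
```

```bash
python3 -m creep '{"claw":[0,0,0],"dp":[[0.1,0,0],[0.2,0,0],[0.2,0,0]],"roll":[0,0,0]}'
python3 - <<'E'
from h import *
snap('wrist','wrist7.png')
E
```

```text
t: 10.05
tcp_pos: [0.5672, -0.0504, 0.0377]
tool_rot: [0.8, 0.6, -0.0, 0.002]
force: [-1.3, -4.8, 7.6]
finger_gap: 0.003
```

View pics/wrist7.png

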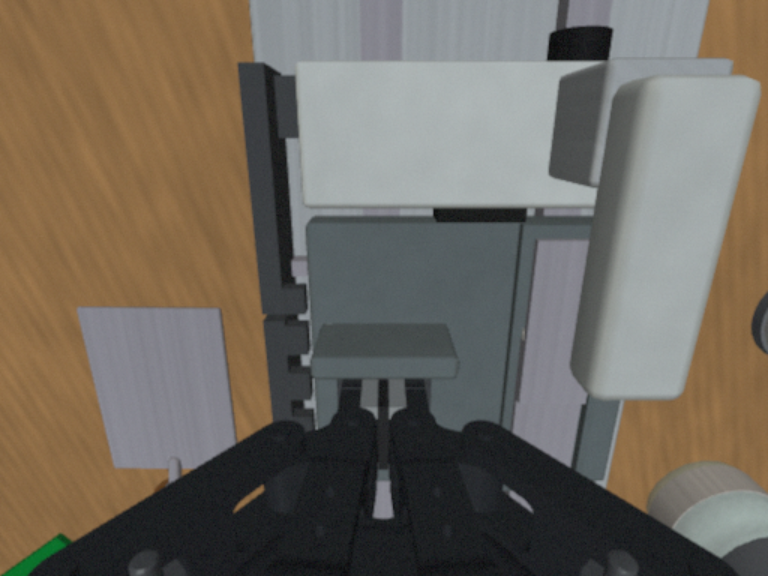

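```bash
python3 -m creep '{"claw":[0,0,0],"dp":[[0.1,0,0.03],[0.2,0,0.05],[0.2,0,0.05]],"roll":[0,0,0]}'; python3 -m creep '{"claw":[0,0,0],"dp":[[0.1,0,0],[0.2,0,0],[0.2,0,0]],"roll":[0,0,0]}'
```

```text
t: 10.4
tcp_pos: [0.5677, -0.0492, 0.0376]
tool_rot: [0.8, 0.6, -0.001, 0.002]
force: [-2.9, -7.8, 11.0]
finger_gap: -0.005
t: 10.7
tcp_pos: [0.5678, -0.0491, 0.0377]
tool_rot: [0.799, 0.601, -0.002, 0.003]
force: [-5.3, -13.9, 11.2]
finger_gap: 0.001
```

The finger is now against the fence: 15 N along the travel and the TCP has stopped, so the carriage is firmly on the bumper. I'll ease the push slightly and lift straight up.

```bash
python3 -m creep '{"claw":[0,0,0,0,0,0,0,0],"dp":[[-0.1,0,0],[-0.1,0,-0.2],[-0.1,0,-0.5],[-0.1,0,-0.8],[-0.1,0,-1.1],[-0.1,0,-1.4],[-0.1,0,-1.4],[-0.1,0,-1.4]],"roll":[0,0,0,0,0,0,0,0]}'
```

```text
t: 11.5
tcp_pos: [0.5662, -0.0486, 0.0493]
tool_rot: [0.8, 0.6, -0.002, 0.001]
force: [-3.0, -10.4, -2.9]
finger_gap: -0.001
```

```bash
python3 -m creep '{"claw":[0,0,0,0,0,0,0,0,0],"dp":[[-0.3,0,0],[-0.6,0,-0.3],[-0.6,0,-1.5],[-0.6,0,-4],[-0.6,0,-7],[-2,0,-10],[-5,0,-12],[-8,0,-12],[-8,0,-12]],"roll":[0,0,0,0,0,0,0,0,0]}'
python3 - <<'E'
from h import *
snap('wrist','wrist8.png');snap('top','top8.png')
s=snap('side','side8.png')
u=s['image'][130:260,190:320,::-1]; cv2.imwrite('pics/side8d.png',cv2.resize(u,None,fx=4.5,fy=4.5,interpolation=cv2.INTER_CUBIC))
E
```

```text
t: 12.4
tcp_pos: [0.5452, -0.1254, 0.1727]
tool_rot: [0.801, 0.598, 0.001, 0.002]
force: [-0.1, 0.3, -0.3]
finger_gap: -0.005
```

View pics/wrist8.png

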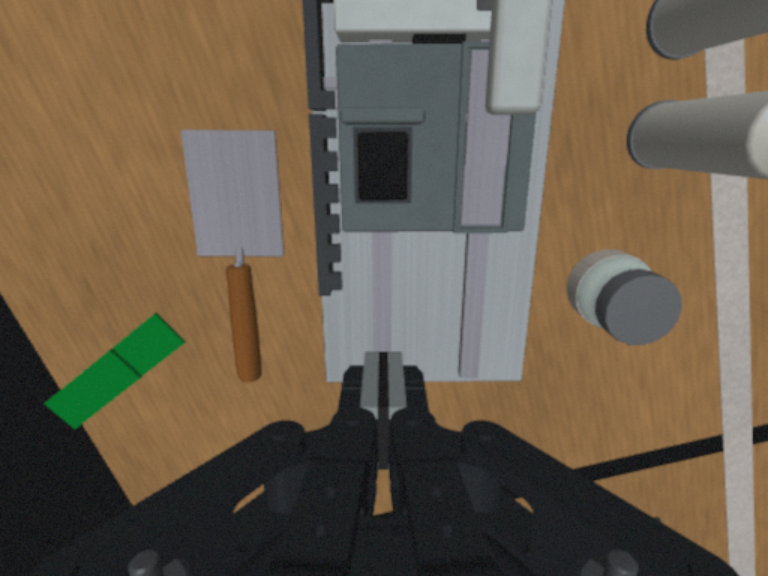

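View pics/side8d.png

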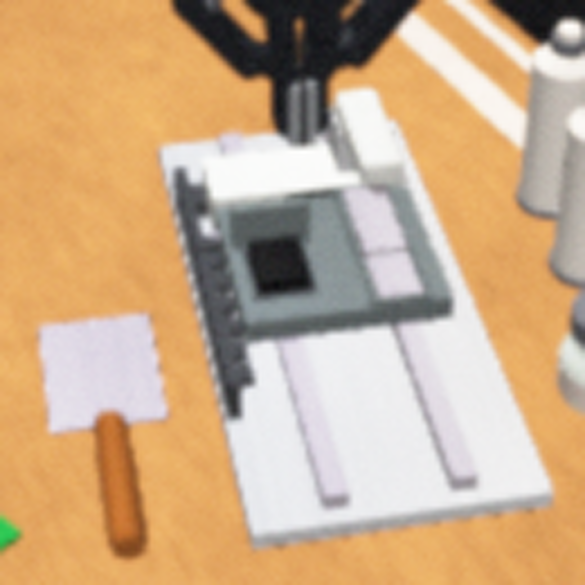

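The wrist and side views show the carriage against the stop and the coupon in its nest under the head. The pad now shows a light rim, so I'll check by depth whether the button is fully up.

```bash
python3 - <<'E'
from h import *
for n,g in(('wrist1',[.529,-.174]),('top0',[.529,-.174]),('side0',[.529,-.174]),('wrist8',None),('top8',None),('side8',None)):
    s=dict(np.load(f'pics/{n}.npz')); W=cloud(s); im=s['image'].astype(int)
    c=np.array(g) if g else np.array([.529,-.174])+.113*EY[:2]
    m=(im.max(-1)<48)&(np.hypot(W[...,0]-c[0],W[...,1]-c[1])<.03)&(W[...,2]>.035)&(W[...,2]<.06)
    m=cv2.erode(m.astype(np.uint8),np.ones((3,3)))>0
    r=(abs((W[...,:2]-c)@EY[:2])<.05)&(abs((W[...,:2]-c)@np.array([EY[1],-EY[0]])-.03)<.01)&(W[...,2]>.03)&(W[...,2]<.045)
    print(n,m.sum(),'pad',np.nanmedian(W[m],0).round(4),'carriage top z',np.nanmedian(W[r][:,2]).round(4))
s=dict(np.load('pics/wrist8.npz'));c=s['image'][10:160,215:375,::-1]; cv2.imwrite('pics/w8c.png',cv2.resize(c,None,fx=4,fy=4,interpolation=cv2.INTER_CUBIC))
E
```

```text
wrist1 1037 pad [ 0.5338 -0.1705  0.0497] carriage top z 0.0397
top0 187 pad [ 0.5279 -0.173   0.0512] carriage top z 0.0411
side0 110 pad [ 0.5287 -0.1796  0.0498] carriage top z 0.0397
wrist8 1271 pad [ 0.566  -0.0603  0.0497] carriage top z 0.0398
top8 0 pad [nan nan nan] carriage top z 0.0412
side8 76 pad [ 0.5609 -0.0686  0.0496] carriage top z 0.0396
  return np.nanmean(a, axis, out=out, keepdims=keepdims)
```

View pics/w8c.png

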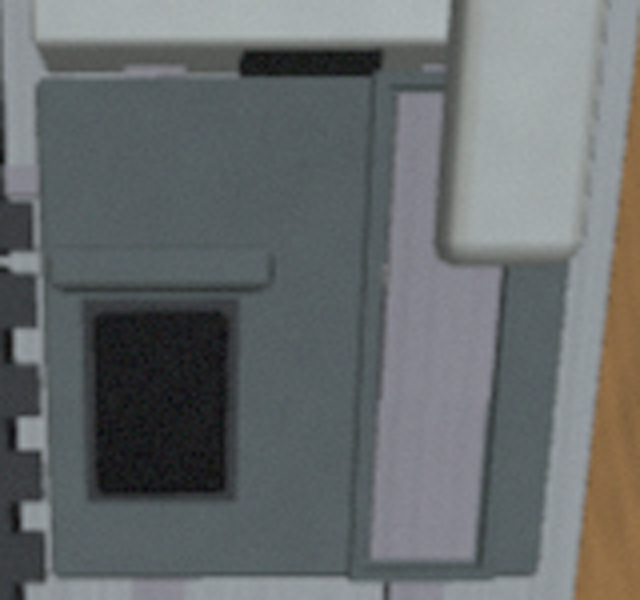

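The button is fully up: pad top is 49.7 mm against a carriage top of 39.8 mm, the same as at the start. The nose is on the bumper and the coupon is in its nest. The gripper is clear with zero force, so I'm handing it in.

```bash
python3 -c "
from station import manip,workorder
s=manip.sense(); print(s['t'],s['force']); print(workorder.sign_off())"
```

```text
12.55 [-0.3720313  -0.04283706  0.31730258]
the job is handed in; nothing more can be done
None
```

The job is done and handed in at 12.55 s. I pressed the lock button fully down with the closed fingertips (about 9 N), then slid the carriage about 115 mm onto the bumper with the button held. At the end I pushed on the thumb fence with about 15 N, then lifted the finger straight off and clear.

**Last checks:**
- **Button:** the pad top is back at about 49.7 mm, 10 mm above the carriage top, the same as at the start, so it is fully up. The wrist and side views agree.
- **Carriage:** the leading face is against the bumper.
- **Coupon:** it is lying in its nest under the measuring head.
- **Surroundings:** in the pictures, the spatula, jar and cartridges look unmoved.
- **Robot:** it is touching nothing, with a wrist force of about 0.

**What disagreed:**
- **Fingertip height:** the closed fingertips stood about 5 mm below the TCP, not the stated 19 mm. I found this by depth and went down by force instead.
- **Pad position:** the cameras differed by 5–8 mm, more than the 2 mm calibration figure.
- **Final top view:** it gave no pad reading after the move, so the pad height rests on the other two views.

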